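# Put the fitting lid on each stoneware jar

## Robot

A 6-joint arm with a two-finger parallel gripper is mounted at the origin on the work surface. World frame = base frame: x ahead of the robot, y to its left, z up, the work surface at z = 0. Lengths are in m, angles in rad, forces in N, time in s.
With the tool pointing down it reaches from about 0.375 to 0.9 m from the base axis. Payload 3.1 kg.
Tool frame: the origin (TCP) lies midway between the tips of the shut fingers; the grasp point (between the pads) lies 19 mm behind it; x points along the fingers, z is the direction in which the jaws open and shut, and the axes are right-handed (so a half turn about x gives the same grasp; the last joint's range is limited). The gripper opens to 85 mm and grips with 20 to 120 N. Pads are 22 mm wide; open, the fingers measure 114 mm over their backs; the gripper's body (76 mm by 85 mm) begins 54 mm behind the grasp point. The pads swing forward as they close: fully open they stand 13 mm farther back than shut.
Start: joints at [-1.524, 0.527, 1.433, -0, 1.181, -0.178], TCP at [0.14, -0.609, 0.231] pointing down, gripper open.
Joint ranges: [-3.08, 3.08], [-0.75, 2.2], [0.22, 2.44], [-1.43, 4.57], [0, 2.65], [-2.85, 2.85]. Speed limits (rad/s): [2.79, 2.79, 3.14, 3.14, 3.14, 3.14].

## Interface

Orientations are given as a unit quaternion [x, y, z, w].
In Python, from station import status, snapshot, camera_params, ticket gives the robot as it stands.
- The arm moves only by the tool arm_command, never from a script. Its argument "series" is a list that holds one entry, the list of rows, each a list of 4 numbers: the shift along the tool's x, y, z in mm, then the turn about the tool's x in rad. A call has 1 to 10 rows; each row shifts and turns the commanded pose from where the row before left it, along the tool's axes as they then stand; what a row does not reach is not made up. A row lasts 1/10 s, in which the tool goes at most 50 mm and 8.59 degrees, less where a joint would pass 70% of its speed; a pose out of reach is approached as far as the arm can. A call is refused whole if a number of a shift passes 50 or a number of a turn 0.15, either way. A call with a gripper value outside its range is refused whole. "jaw" is the opening in per cent of the stroke, from 0 (shut) to 100 (fully open), set as the call begins (left out, the last holds). The fingers move at their own pace and stop on an object; "force" is the grip in N (left out, the last holds). Time passes only in rows, so rows that do not move let the fingers close. It gives the time, the measured TCP pose, the force and the opening at its end, in the units of the state.
- status.sense(): the state, without advancing time (a new reading comes with each control period).
- snapshot(name): name is "scene" or "top" or "wrist"; returns the picture (400x640x3 uint8, red, green, blue); there is no depth.
- camera_params(name): a dict with "fovy" (degrees; the focal length in pixels is half the picture's height over the tangent of half this angle, whatever the lens; pixels are square), "cx", "cy" (the principal point, pixels), "k1" (the pictures are not rectified: a ray, as slopes to the right and down, at radius r is drawn at 1 + k1 r^2 times it, then the intrinsics apply), "extrinsics" (4x4, takes a point from camera to world coordinates); the wrist camera has in their place "mount" (4x4, takes a point from camera to tool coordinates, whose origin is the TCP and whose axes are the tool frame's). Camera axes: x right, y down, z forward; pixel columns grow to the right and rows downward; lengths in m; the calibration is good to about 2 mm. A picture is of the moment at which its call begins: read the wrist's pose just before it. camera_params takes no time and is no camera call.
- ticket.sign_off(): hands the job in, once; it reports no verdict.
The state is a dict: "t": time; "q": joint angles; "qd": joint speeds; "tau": joint torques, N m; "tcp_pos": TCP position; "tool_rot": TCP orientation; "force": force on the tool from outside, world axes, zero at the start; "ft_torque": the same for the moment, N m; "finger_gap": opening from 0.0 (shut) to 1.0 (fully open).
Only numpy, scipy, OpenCV 4.12 (cv2) and the standard library are available. Lean on these libraries where they do the work, as an engineer would, in place of code of your own. Each camera call takes 0.05 s, during which the arm holds its last target. There are 200 camera calls.

## Task

Close the four stoneware jars for storage: put on each jar the lid made for it (small round, large round, square, oblong), fully seated and lying level, the square and oblong lids lined up with their jars' sides. Set the lids down gently rather than dropping them, leave the jars standing where they are, and do not disturb the toadstool or the brush pot.

Things in the scene. Friction and masses are not known exactly. Their poses are not given: they have to be found in the camera images.
- jar_small: The small round stoneware jar: 60 mm outside diameter, 50 mm mouth, 75 mm high. It stands loose on the table, open side up; walls 5 mm thick. Origin: centre of its underside; z up.
- jar_large: The large round stoneware jar: 90 mm outside diameter, 80 mm mouth, 60 mm high. It stands loose on the table, open side up; walls 5 mm thick. Origin: centre of its underside; z up.
- jar_square: The square stoneware jar: 70 x 70 mm outside, 60 x 60 mm mouth, 70 mm high. It stands loose on the table, open side up; walls 5 mm thick. Origin: centre of its underside; z up. x and y along its sides.
- jar_oblong: The oblong stoneware jar: 102 mm (along its x) by 58 mm (along its y) outside, 92 x 48 mm mouth, 52 mm high. It stands loose on the table, open side up; walls 5 mm thick. Origin: centre of its underside; z up.
- lid_small: Blue-grey lid of the small round jar: plate 66 mm across, flange 34 mm, round knob 22 mm across. Lies knob up. Flange z 0-8 mm, plate z 8-16 mm, knob z 16-40 mm; origin: centre of the flange's underside, z up. Seated: plate on the jar's rim, flange 8 mm down inside, 8 mm play all round.
- lid_large: Blue-grey lid of the large round jar: plate 96 mm across, flange 64 mm, round knob 22 mm across. Lies knob up. Flange z 0-8 mm, plate z 8-16 mm, knob z 16-40 mm; origin: centre of the flange's underside, z up. Seated: plate on the jar's rim, flange 8 mm down inside, 8 mm play all round.
- lid_square: Blue-grey lid of the square jar: plate 76 x 76 mm, flange 44 x 44 mm, bar knob 44 mm long (along its x) and 20 mm thick (along its y). Lies knob up. Flange z 0-8 mm, plate z 8-16 mm, knob z 16-40 mm; origin: centre of the flange's underside, z up. Seated: plate on the jar's rim, flange 8 mm down inside, 8 mm play all round. Fits in any quarter turn.
- lid_oblong: Blue-grey lid of the oblong jar: plate 108 (x) by 64 mm (y), flange 76 x 32 mm, bar knob 44 mm long (along its x) and 20 mm thick (along its y). Lies knob up. Flange z 0-8 mm, plate z 8-16 mm, knob z 16-40 mm; origin: centre of the flange's underside, z up. Seated: plate on the jar's rim, flange 8 mm down inside, 8 mm play all round. Fits two ways, half a turn apart.
- toadstool: Bystander: a small ceramic toadstool, red cap 42 mm across, 43 mm high, standing loose among the jars. Origin: centre of its underside.
- brush_pot: Bystander: a white pot 80 mm across and 95 mm high, with brushes standing in it up to 220 mm high, loose on the table beyond the jars. Origin: centre of its underside.
Things that resemble listed ones, but are neither listed nor needed, are in the scene too. What is shaped like the lid_small but purple is not meant.

How it is judged:
At the end, for the whole second after the job is handed in: Each lid sits level (within 0.09 rad) on its own jar, centred within 12 mm, its height within 4 mm of fully seated, square and oblong lids within 0.22 rad of their jars' sides; every jar upright and within 40 mm of where it started; all at rest (horizontal distance between lid_small and jar_small below 0.012 m and z of lid_small in the frame of jar_small between 0.063 and 0.071 m and angle between each of lid_small, jar_small, lid_large, jar_large, lid_square, jar_square, lid_oblong, jar_oblong's own z axis and vertical below 0.09 rad and distance of each of jar_small, jar_large, jar_square, jar_oblong from where it was at the start of the episode below 0.04 m and linear speed of each of lid_small, jar_small, lid_large, jar_large, lid_square, jar_square, lid_oblong, jar_oblong below 0.02 m/s and horizontal distance between lid_large and jar_large below 0.012 m and z of lid_large in the frame of jar_large between 0.048 and 0.056 m and horizontal distance between lid_square and jar_square below 0.012 m and z of lid_square in the frame of jar_square between 0.058 and 0.066 m and horizontal distance between lid_oblong and jar_oblong below 0.012 m and z of lid_oblong in the frame of jar_oblong between 0.04 and 0.048 m and angle between the x axis of lid_oblong and the x axis of jar_oblong, either way round below 0.22 rad and (angle between the x axis of lid_square and the x axis of jar_square, either way round below 0.22 rad or angle between the x axis of lid_square and the y axis of jar_square, either way round below 0.22 rad)); the robot touches nothing.
It fails at once if a lid is dropped or thrown (faster than 0.7 m/s while not touched by the fingers: a fall of about 25 mm) ((linear speed of lid_small above 0.7 m/s and contact force between the fingers and lid_small below 0.05 N) or (linear speed of lid_large above 0.7 m/s and contact force between the fingers and lid_large below 0.05 N) or (linear speed of lid_square above 0.7 m/s and contact force between the fingers and lid_square below 0.05 N) or (linear speed of lid_oblong above 0.7 m/s and contact force between the fingers and lid_oblong below 0.05 N)).
It fails at once if a jar is tipped by more than 0.5 rad (angle between any of jar_small, jar_large, jar_square, jar_oblong's own z axis and vertical above 0.5 rad).
It fails at once if the toadstool is pushed more than 25 mm or knocked over (distance of toadstool from where it was at the start of the episode above 0.025 m or angle between toadstool's own z axis and vertical above 0.5 rad).
It fails at once if the brush pot is pushed more than 25 mm or knocked over (distance of brush_pot from where it was at the start of the episode above 0.025 m or angle between brush_pot's own z axis and vertical above 0.5 rad).
It also fails if it takes over 125 s, if anything falls off the work surface, if the arm or the gripper's body presses on something with over 40 N, if the wrist force passes 120 N, or if a joint passes its speed limit or range.

## Working session

There is one attempt and no reset: what is moved stays moved. The work goes in short steps, Python scripts to look and compute and a tool call to move; the robot and the scene stay as the last step left them, time stands still between calls to the robot, and variables do not carry over. Pictures are saved under pics/ and viewed, about 12 in all and at most 16, crops included, and the job is handed in when it is done.

Besides the shell and the picture viewer there is one more tool, called by a JSON object that holds its "fn" and its "kwargs", one argument or row to a line. arm_command: Moves the arm, as the interface text tells. Its arguments: {"type":"object","properties":{"series":{"type":"array"},"jaw":{"type":"number"},"force":{"type":"number"}},"required":["series"]}

```bash
mkdir -p pics; ls
python3 - <<'E'
from station import status,snapshot,camera_params
import cv2
for n in("scene","top"):
    cv2.imwrite(f"pics/{n}0.png",snapshot(n)[:,:,::-1]); 
for n in("scene","top","wrist"): print(n,camera_params(n))
print(status.sense())
E
```

```text
pics
scene {'fovy': 48.70605772380384, 'cx': 324.35392003609746, 'cy': 187.30284081118165, 'k1': -0.10270608935622146, 'extrinsics': array([[ 0.69628463,  0.44516638, -0.56304051,  1.22380879],
       [ 0.71751349, -0.41089532,  0.56244059, -0.65946637],
       [ 0.01902893, -0.7956079 , -0.60551298,  0.75834873],
       [ 0.        ,  0.        ,  0.        ,  1.        ]])}
top {'fovy': 49.51610316238228, 'cx': 315.8378186588472, 'cy': 199.68886749237677, 'k1': 0.022623509100331125, 'extrinsics': array([[ 0.0628314 , -0.97277143,  0.22308733,  0.33274305],
       [-0.9980208 , -0.06066183,  0.01657176, -0.01021919],
       [-0.00258765, -0.22368702, -0.97465759,  1.08383155],
       [ 0.        ,  0.        ,  0.        ,  1.        ]])}
wrist {'fovy': 66.62370744617354, 'cx': 321.0657940546524, 'cy': 196.80251778889678, 'k1': -0.0018857577888499342, 'mount': array([[ 1.17557111e-03, -2.86778857e-01,  9.57996088e-01,
        -1.41860723e-01],
       [-9.22284937e-04, -9.57996654e-01, -2.86777895e-01,
         7.24361241e-02],
       [ 9.99998884e-01, -5.46417554e-04, -1.39068501e-03,
        -1.31917429e-04],
       [ 0.00000000e+00,  0.00000000e+00,  0.00000000e+00,
         1.00000000e+00]])}
{'t': 0.1, 'q': array([-1.52350807e+00,  5.28398631e-01,  1.43374627e+00,  8.70944248e-06,
        1.18140569e+00, -1.78518168e-01]), 'qd': array([ 0.00176583, -0.00220684, -0.00138016,  0.00106229, -0.00017276,
        0.00174114]), 'tau': array([-8.18575354e-04, -4.43305957e+01, -1.78585535e+01, -2.35298985e-04,
        3.90744506e-03,  3.80287290e-06]), 'tcp_pos': array([ 0.13992251, -0.60848982,  0.23042472]), 'tool_rot': array([ 0.44100796,  0.55360155, -0.43996315,  0.55269316]), 'force': array([-0.20004085, -0.60967262,  0.50658019]), 'ft_torque': array([ 0.05659411, -0.00089596,  0.01522996]), 'finger_gap': 1.0017807708758135}
```

View pics/top0.png

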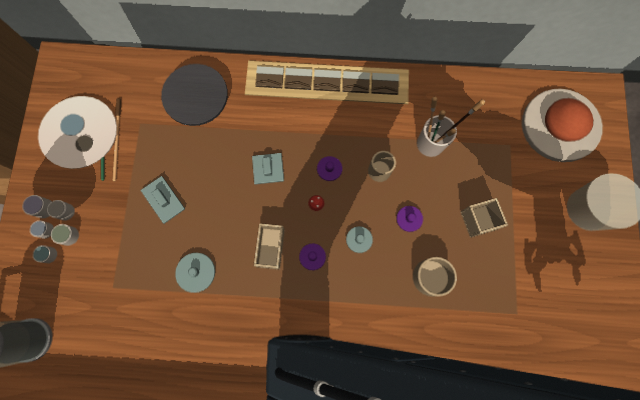

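View pics/scene0.png

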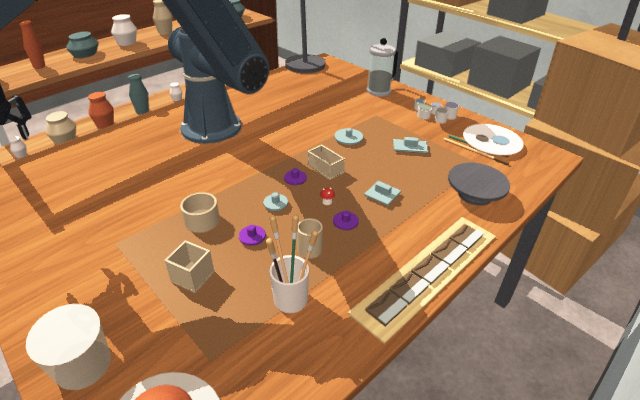

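The blue-grey lids in the top view are large at (195,272), small at (360,239), square at (268,168) and oblong at (162,198). The purple look-alikes for lid_small are at (329,168), (312,257) and (409,217), so the real lid_small is the blue-grey one at (360,239). The jars are large (437,277), small (382,165), square (488,216) and oblong (268,246). The toadstool is at (317,203) and the pot at (436,140).

```bash
cat > h.py <<'E'
import numpy as np,cv2
from scipy.optimize import minimize
from scipy.spatial.transform import Rotation as R
from station import status,snapshot,camera_params
class Cam:
    def __init__(s,name,st=None):
        p=camera_params(name); s.f=200/np.tan(np.radians(p['fovy']/2)); s.c=np.array([p['cx'],p['cy']]); s.k=p['k1']
        if name=='wrist':
            st=st or status.sense(); T=np.eye(4); T[:3,:3]=R.from_quat(st['tool_rot']).as_matrix(); T[:3,3]=st['tcp_pos']; s.T=T@p['mount']
        else: s.T=p['extrinsics']
    def proj(s,P):
        q=(np.atleast_2d(P)-s.T[:3,3])@s.T[:3,:3]; q=q[:,:2]/q[:,2:]
        return q*(1+s.k*(q**2).sum(1,keepdims=True))*s.f+s.c
    def unproj(s,px,z):
        d=(np.atleast_2d(px)-s.c)/s.f; u=d.copy()
        for _ in range(20): u=d/(1+s.k*(u**2).sum(1,keepdims=True))
        r=np.c_[u,np.ones(len(u))]@s.T[:3,:3].T
        return s.T[:3,3]+r*((z-s.T[2,3])/r[:,2])[:,None]
a=np.linspace(0,2*np.pi,48,endpoint=False)
circ=lambda d:np.c_[np.cos(a),np.sin(a)]*d/2
rect=lambda x,y:np.array([[x,y],[-x,y],[-x,-y],[x,-y]])/2
LID={'small':(circ(.066),circ(.022)),'large':(circ(.096),circ(.022)),'square':(rect(.076,.076),rect(.044,.02)),'oblong':(rect(.108,.064),rect(.044,.02))}
JAR={'small':(circ(.06),circ(.05),.075),'large':(circ(.09),circ(.08),.06),'square':(rect(.07,.07),rect(.06,.06),.07),'oblong':(rect(.102,.058),rect(.092,.048),.052)}
def lift(o,z,p):
    c,s_=np.cos(p[2]),np.sin(p[2]); return np.c_[o@np.array([[c,s_],[-s_,c]])+p[:2],np.full(len(o),z)]
def render(cam,polys,shape):
    m=np.zeros(shape,np.uint8)
    for P in polys: cv2.fillConvexPoly(m,cv2.convexHull((cam.proj(P)*16).round().astype(np.int32)),1,shift=4)
    return m
def fit(cam,mask,kind,p0,z0=0.):
    pl,kn=LID[kind]
    def cost(p):
        m=render(cam,[np.r_[lift(pl,z0+.008,p),lift(pl,z0+.016,p)],np.r_[lift(kn,z0+.016,p),lift(kn,z0+.04,p)]],mask.shape)
        return 1-(m&mask).sum()/max(1,(m|mask).sum())
    best=None
    for y in ([0] if kind in('small','large') else np.arange(0,np.pi/(2 if kind=='square' else 1),.4)):
        q=np.r_[p0[:2],y+(p0[2] if len(p0)>2 else 0)]
        r=minimize(cost,q,method='Nelder-Mead',options=dict(initial_simplex=np.vstack([q]+[q+e for e in np.diag([.01,.01,.15])])))
        if best is None or r.fun<best.fun: best=r
    return best.x,best.fun
def lidmask(im):
    h=cv2.cvtColor(im,cv2.COLOR_RGB2HSV); H,S,V=cv2.split(h)
    return ((H>75)&(H<115)&(S>25)&(V>40)).astype(np.uint8)
def blob(m,px):
    n,l=cv2.connectedComponents(m); y,x=np.nonzero(m); i=np.argmin((x-px[0])**2+(y-px[1])**2); return (l==l[y[i],x[i]]).astype(np.uint8)
E
python3 - <<'E'
from h import *
im=snapshot('top'); cam=Cam('top'); m=lidmask(im)
for k,px in dict(small=(360,239),large=(195,272),square=(268,168),oblong=(162,198)).items():
    b=blob(m,px); p0=cam.unproj(px,.016)[0]; p,c=fit(cam,b,k,p0); print(k,b.sum(),p.round(4),round(c,3))
for k,px in dict(jsmall=((383,159),.075),jlarge=((437,274),.06),jsq=((488,214),.07),jobl=((268,244),.052),toad=((317,203),.03),pot=((436,140),.05)).items(): print(k,cam.unproj(px[0],px[1])[0].round(3))
cv2.imwrite('pics/z.png',cv2.resize(im[135:305,240:520,::-1],None,fx=2.8,fy=2.8,interpolation=cv2.INTER_CUBIC))
E
```

```text
small 1 [ 0.4845 -0.0975  0.013 ] 0.998
large 1 [ 0.3878  0.2958 -0.1699] 0.999
square 2 [0.6596 0.1409 1.1613] 0.998
oblong 4 [0.5708 0.3971 2.4707] 0.996
jsmall [ 0.675 -0.15   0.075]
jlarge [ 0.408 -0.285  0.06 ]
jsq [ 0.555 -0.402  0.07 ]
jobl [0.454 0.114 0.052]
toad [0.566 0.004 0.03 ]
pot [ 0.742 -0.285  0.05 ]
```

View pics/z.png

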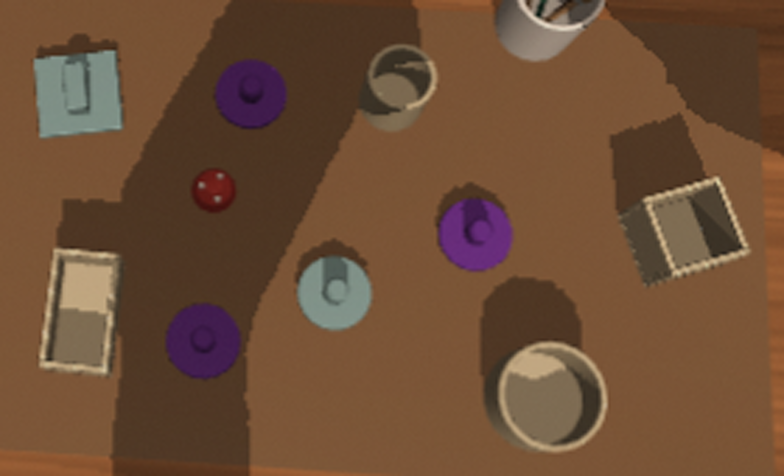

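The crop shows all four lids and the jar rims clearly, and the small blue-grey lid at (335,291) is plainly distinct from the purple ones. I'll fix the colour mask and fit the jar rims from the corner pixels.

```bash
sed -i 's/return ((H>75).*/I=im.astype(int); return ((I[...,2]-I[...,0]>6)\&(abs(I[...,2]-I[...,1])<25)\&(I[...,1]-I[...,0]>6)).astype(np.uint8)/' h.py
python3 - <<'E'
from h import *
im=snapshot('top'); cam=Cam('top'); print(im[239,350],im[272,205],im[160,280],im[165,268])
m=lidmask(im)
for k,px in dict(small=(360,239),large=(195,272),square=(268,168),oblong=(162,198)).items():
    b=blob(m,px); p0=cam.unproj(px,.016)[0]; p,c=fit(cam,b,k,p0); print(k,b.sum(),p.round(4),round(c,3))
o=np.array([240,135])
def J(c,z): return cam.unproj(np.array(c)/2.8+o,z)[:,:2]
s=J([(648,198),(718,180),(748,252),(676,276)],.07); b=J([(55,249),(120,253),(110,374),(41,367)],.052)
for n,c in(('sq',s),('ob',b)):
    e=np.roll(c,-1,0)-c; print(n,c.mean(0).round(4),np.linalg.norm(e,axis=1).round(3),np.arctan2(e[:,1],e[:,0]).round(3))
for n,c,z in(('small',[(402,79),(368,79),(437,79),(402,46),(402,113)],.075),('large',[(552,396),(498,396),(606,396),(552,341),(552,451)],.06)):
    c=J(c,z); print(n,c[0].round(4),np.linalg.norm(c[1:]-c[0],axis=1).round(4))
E
```

```text
[128 145 135] [129 146 136] [126 142 133] [126 143 134]
small 347 [ 0.4848 -0.1076  0.1116] 0.422
large 950 [0.3808 0.2901 0.0222] 0.279
square 576 [0.6506 0.1373 0.2362] 0.372
oblong 506 [0.5538 0.3969 3.895 ] 0.558
sq [ 0.5513 -0.4048] [0.063 0.065 0.065 0.069] [-1.254 -2.779  1.952  0.325]
ob [0.4496 0.1113] [0.056 0.103 0.058 0.101] [-1.571  3.14   1.533 -0.024]
small [ 0.6647 -0.1517] [0.0295 0.0303 0.0302 0.0307]
large [ 0.4023 -0.2852] [0.0446 0.0445 0.0454 0.0445]
```

```bash
sed -i 's/I=im.astype(int); return .*/I=im.astype(float)+1; m=((I[...,1]>1.05*I[...,0])\&(I[...,2]>.97*I[...,0])\&(I[...,2]<1.15*I[...,1])).astype(np.uint8); return cv2.morphologyEx(m,cv2.MORPH_CLOSE,np.ones((3,3),np.uint8))/' h.py
python3 - <<'E'
from h import *
im=snapshot('top'); cam=Cam('top')
m=lidmask(im)
for k,px in dict(small=(360,239),large=(195,272),square=(268,168),oblong=(162,198)).items():
    b=blob(m,px); p0=cam.unproj(px,.016)[0]; p,c=fit(cam,b,k,p0); print(k,b.sum(),p.round(4),round(c,3))
print(R.from_quat(status.sense()['tool_rot']).as_matrix().round(3))
E
```

```text
small 513 [ 0.4849 -0.105   0.1028] 0.142
large 1195 [0.3806 0.2908 0.0621] 0.094
square 803 [0.6544 0.1376 0.0924] 0.117
oblong 1028 [0.5587 0.3967 0.6994] 0.104
[[-0.     0.975  0.224]
 [ 0.001  0.224 -0.975]
 [-1.     0.    -0.001]]
```

{"fn": "arm_command", "kwargs": {
  "series": [
    [[3,44.5,-10.5,0],[3,44.5,-10.5,0],[3,44.5,-10.5,0],[3,44.5,-10.5,0],[3,44.5,-10.5,0],[3,44.5,-10.5,0],[3,44.5,-10.5,0],[3,44.5,-10.5,0],[3,44.5,-10.5,0],[3,44.5,-10.5,0]]
  ],
  "jaw": 60,
  "force": 60
}}

```text
t: 1.25
tcp_pos: [0.5517, -0.406, 0.2011]
tool_rot: [0.44, 0.553, -0.44, 0.553]
force: [0.1, -0.5, 0.3]
finger_gap: 0.6
```

```bash
cat >> h.py <<'E'
def psi(st): r=R.from_quat(st['tool_rot']).as_matrix(); return np.arctan2(r[1,1],r[0,1])
def plan(x,y,z,ps,mod=True):
    st=status.sense(); p=st['tcp_pos']; s=psi(st); d=ps-s
    if mod: d=(d+np.pi/2)%np.pi-np.pi/2
    t=s+d; D=np.array([x,y,z])-p
    print('t %.1f tcp %s psi %.3f q1 %.2f q6 %.2f F %s gap %.2f'%(st['t'],p.round(4),s,st['q'][0],st['q'][5],st['force'].round(1),st['finger_gap']))
    print('turn first %.3f, then tool mm x %.1f y %.1f z %.1f'%(-d,-D[2]*1e3,(D[0]*np.cos(t)+D[1]*np.sin(t))*1e3,(D[0]*np.sin(t)-D[1]*np.cos(t))*1e3),'q6 end ~%.2f'%(np.arctan2(y,x)+np.pi/2-t))
def wlook(name,over=()):
    st=status.sense(); im=snapshot('wrist'); cam=Cam('wrist',st); o=im[:,:,::-1].copy()
    for kind,p in over:
        for l,z in((JAR[kind][0],JAR[kind][2]),(JAR[kind][1],JAR[kind][2])): cv2.polylines(o,[cam.proj(lift(l,z,p)).round().astype(np.int32)],1,(0,0,255),1)
    cv2.imwrite(f'pics/{name}.png',o); return st,im,cam
E
python3 - <<'E'
from h import *
plan(.551,-.405,.2,.226)
wlook('w1',[('square',(.5513,-.4048,.345)),('large',(.4023,-.2852,0)),('small',(.6647,-.1517,0))])
E
```

```text
t 1.2 tcp [ 0.5517 -0.406   0.2011] psi 0.226 q1 -0.80 q6 0.55 F [ 0.1 -0.5  0.3] gap 0.60
turn first -0.000, then tool mm x 1.1 y -0.4 z -1.1 q6 end ~0.71
```

View pics/w1.png

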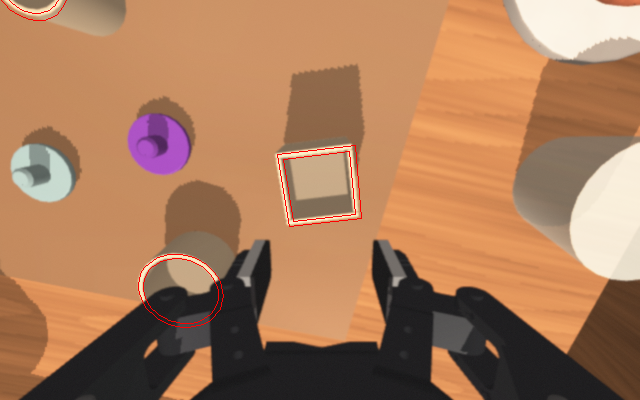

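The overlay of the square jar's model agrees with its rim at (320,185) to 1–2 px. The large jar's rim at (180,290) also agrees, though it is only partly visible. I'll start with the small lid.

{"fn": "arm_command", "kwargs": {
  "series": [
    [[10,0,0,-0.135],[10,0,0,-0.135],[10,0,0,-0.135],[10,0,0,-0.135],[10,0,0,-0.135]]
  ]
}}

```text
t: 1.8
tcp_pos: [0.5499, -0.4071, 0.1507]
tool_rot: [0.231, 0.669, -0.231, 0.668]
force: [0.3, 0.2, 0.8]
finger_gap: 0.603
```

{"fn": "arm_command", "kwargs": {
  "series": [
    [[0,24.3,-30,0],[0,24.3,-30,0],[0,24.3,-30,0],[0,24.3,-30,0],[0,24.3,-30,0],[0,24.3,-30,0],[0,24.3,-30,0],[0,24.3,-30,0],[0,0,0,0]]
  ]
}}

```text
t: 2.7
tcp_pos: [0.4794, -0.1011, 0.151]
tool_rot: [0.232, 0.67, -0.231, 0.666]
force: [-0.2, 0.1, 0.5]
finger_gap: 0.598
```

```bash
cat >> h.py <<'E'
def refit(kind,p0,name):
    st,im,cam=wlook(name); m=lidmask(im); b=blob(m,cam.proj([[p0[0],p0[1],.016]])[0]); p,c=fit(cam,b,kind,p0)
    pl,kn=LID[kind]; o=im[:,:,::-1].copy()
    for l,z in((pl,.016),(kn,.04)): cv2.polylines(o,[cam.proj(lift(l,z,p)).round().astype(np.int32)],1,(0,0,255),1)
    cv2.imwrite(f'pics/{name}.png',o); print(kind,p.round(4),round(c,3),b.sum()); return p
E
python3 - <<'E'
from h import *
p=refit('small',(.4849,-.105,0),'w2'); plan(p[0],p[1],.017,psi(status.sense()))
E
```

```text
small [ 0.4823 -0.1045  0.0571] 0.129 3389
t 2.8 tcp [ 0.4815 -0.1035  0.1514] psi 0.904 q1 -0.44 q6 0.23 F [ 0.1 -0.4  0.5] gap 0.60
turn first -0.000, then tool mm x 134.4 y -0.3 z 1.2 q6 end ~0.45
```

View pics/w2.png

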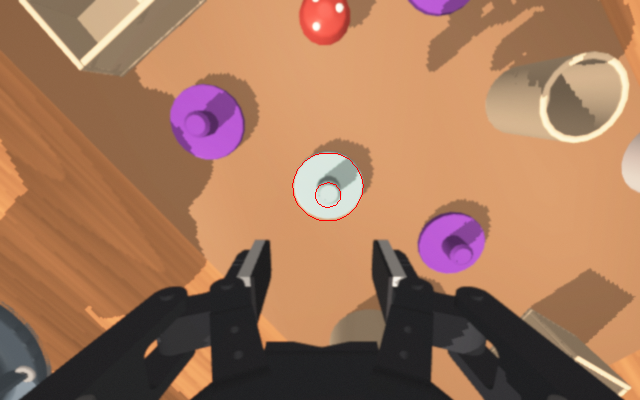

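The overlay sits exactly on the blue-grey lid and its knob at (328,187), with the purple ones clear of the fingers. I'll descend and grip.

{"fn": "arm_command", "kwargs": {
  "series": [
    [[35,0,0.5,0],[35,0,0.5,0],[35,0,0,0],[20,0,0,0],[8,0,0,0],[0,0,0,0]]
  ]
}}

```text
t: 3.35
tcp_pos: [0.4836, -0.1072, 0.0174]
tool_rot: [0.233, 0.668, -0.233, 0.667]
force: [0.3, -0.0, 0.3]
finger_gap: 0.601
```

{"fn": "arm_command", "kwargs": {
  "series": [
    [[0,0,0,0],[0,0,0,0],[0,0,0,0],[0,0,0,0],[0,0,0,0],[0,0,0,0],[0,0,0,0]]
  ],
  "jaw": 0
}}

```text
t: 4.05
tcp_pos: [0.4844, -0.1069, 0.0197]
tool_rot: [0.232, 0.667, -0.233, 0.669]
force: [-1.7, -0.9, 6.7]
finger_gap: 0.23
```

{"fn": "arm_command", "kwargs": {
  "series": [
    [[-10,0,0,0],[-30,0,0,0],[-40,0,0,0],[-45,0,0,0],[0,0,0,0]]
  ]
}}

```text
t: 4.55
tcp_pos: [0.487, -0.1076, 0.149]
tool_rot: [0.232, 0.663, -0.233, 0.672]
force: [0.9, -0.7, -0.8]
finger_gap: 0.226
```

Run:
```python
from h import *
plan(.6647,-.1517,.15,psi(status.sense()))
wlook('w3',[('small',(.6647,-.1517,0))])
```

```text
t 4.5 tcp [ 0.487  -0.1076  0.149 ] psi 0.901 q1 -0.44 q6 0.23 F [ 0.9 -0.7 -0.8] gap 0.23
turn first -0.000, then tool mm x -1.0 y 75.7 z 166.7 q6 end ~0.45
```

View pics/w3.png

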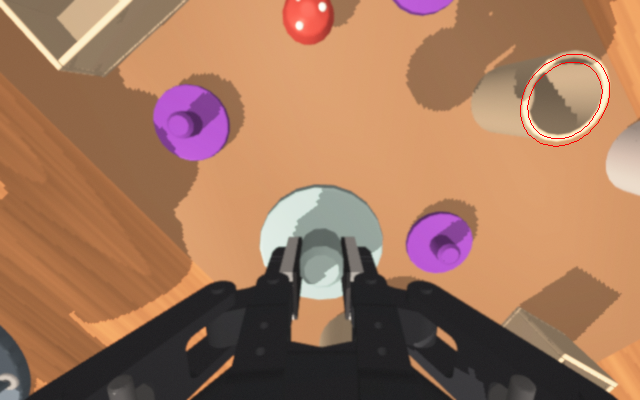

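The small lid is held level, and the jar overlay agrees with the rim at (567,100). I'll carry the lid over.

{"fn": "arm_command", "kwargs": {
  "series": [
    [[0,8,18,0],[0,13,28,0],[0,13,28,0],[0,13,28,0],[0,13,28,0],[0,10.5,23.5,0],[0,5,13,0],[0,0,0,0],[0,0,0,0]]
  ]
}}

```text
t: 5.5
tcp_pos: [0.6591, -0.1498, 0.1414]
tool_rot: [0.233, 0.669, -0.232, 0.666]
force: [-0.4, 0.0, -1.0]
finger_gap: 0.23
```

Run:
```python
from h import *
plan(.6647,-.1517,.088,psi(status.sense()))
wlook('w4',[('small',(.6647,-.1517,0))])
```

```text
t 5.5 tcp [ 0.6591 -0.1498  0.1414] psi 0.901 q1 -0.39 q6 0.28 F [-0.4  0.  -1. ] gap 0.23
turn first -0.000, then tool mm x 53.4 y 2.0 z 5.6 q6 end ~0.45
```

View pics/w4.png

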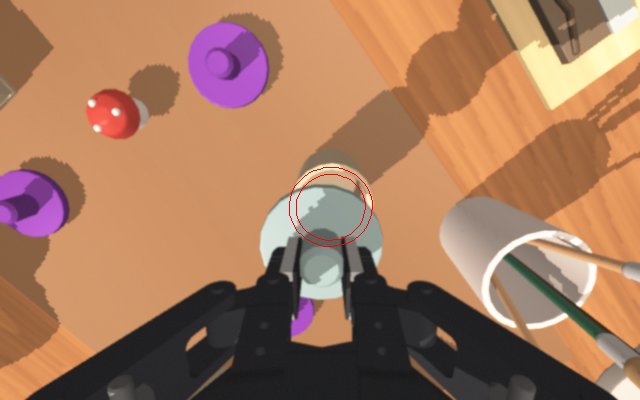

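The jar's visible rim at (332,163) lies about 3 px beyond the overlay, so I'll add 2.5 mm along tool y. Then I'll lower to just above seating and check the force.

{"fn": "arm_command", "kwargs": {
  "series": [
    [[0,4.5,5.5,0],[15,0,0,0],[12,0,0,0],[10,0,0,0],[8,0,0,0],[4,0,0,0],[0,0,0,0],[0,0,0,0]]
  ]
}}

```text
t: 6.35
tcp_pos: [0.6683, -0.1506, 0.0945]
tool_rot: [0.233, 0.668, -0.233, 0.668]
force: [1.0, -0.4, -0.8]
finger_gap: 0.233
```

{"fn": "arm_command", "kwargs": {
  "series": [
    [[2,0,0,0],[2,0,0,0],[2,0,0,0],[1.5,0,0,0],[0,0,0,0],[0,0,0,0]]
  ]
}}

```text
t: 6.95
tcp_pos: [0.6681, -0.1504, 0.0869]
tool_rot: [0.232, 0.668, -0.232, 0.668]
force: [0.1, 0.8, 0.6]
finger_gap: 0.226
```

{"fn": "arm_command", "kwargs": {
  "series": [
    [[1,0,0,0],[1,0,0,0],[0,0,0,0],[0,0,0,0]]
  ]
}}

```text
t: 7.35
tcp_pos: [0.6682, -0.1505, 0.0867]
tool_rot: [0.232, 0.668, -0.232, 0.668]
force: [-3.0, 0.4, 7.2]
finger_gap: 0.231
```

It made contact at the expected height (0.0867). I'll release, rise and look.

{"fn": "arm_command", "kwargs": {
  "series": [
    [[0,0,0,0],[0,0,0,0],[0,0,0,0],[-20,0,0,0],[-30,0,0,0],[-30,0,0,0],[-5,0,0,0],[0,0,0,0]]
  ],
  "jaw": 60
}}

```text
t: 8.15
tcp_pos: [0.6687, -0.1507, 0.1708]
tool_rot: [0.232, 0.667, -0.233, 0.669]
force: [0.0, -0.8, -0.8]
finger_gap: 0.597
```

Run:
```python
from h import *
wlook('w5',[('small',(.6663,-.1498,0))])
plan(.654,.138,.16,.09)
```

```text
t 8.2 tcp [ 0.6676 -0.1503  0.1693] psi 0.901 q1 -0.38 q6 0.29 F [-0.4  0.6 -0.5] gap 0.60
turn first 0.811, then tool mm x 9.3 y 12.3 z -288.4 q6 end ~1.69
```

View pics/w5.png

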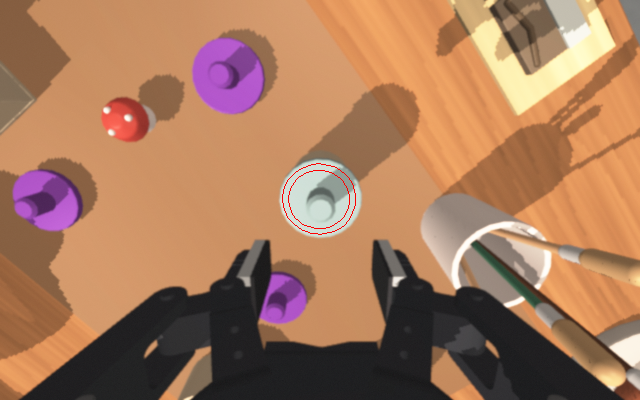

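The small lid is seated and centred on its jar at (320,198). Next is the square lid.

{"fn": "arm_command", "kwargs": {
  "series": [
    [[0,0,0,0.135],[0,0,0,0.135],[0,0,0,0.135],[0,0,0,0.135],[0,0,0,0.135],[0,0,0,0.135]]
  ]
}}

```text
t: 8.8
tcp_pos: [0.6666, -0.15, 0.1671]
tool_rot: [0.478, 0.522, -0.479, 0.519]
force: [0.2, -0.3, -0.4]
finger_gap: 0.599
```

{"fn": "arm_command", "kwargs": {
  "series": [
    [[0,1.5,-36,0],[2,1.5,-36,0],[2,1.5,-36,0],[2,1.5,-36,0],[2,1.5,-36,0],[2,1.5,-36,0],[2,1.5,-36,0],[2,1.5,-36,0],[0,0,0,0]]
  ]
}}

```text
t: 9.7
tcp_pos: [0.6513, 0.1422, 0.153]
tool_rot: [0.475, 0.525, -0.476, 0.522]
force: [-0.3, -1.0, 0.8]
finger_gap: 0.598
```

Run:
```python
from h import *
p=refit('square',(.654,.138,.09),'w6'); plan(p[0],p[1],.018,p[2])
```

```text
square [0.6523 0.1392 0.137 ] 0.112 5768
t 9.8 tcp [0.6519 0.1398 0.1533] psi 0.095 q1 0.04 q6 1.52 F [ 0.3  0.3 -0.3] gap 0.59
turn first -0.042, then tool mm x 135.3 y 0.3 z 0.7 q6 end ~1.64
```

View pics/w6.png

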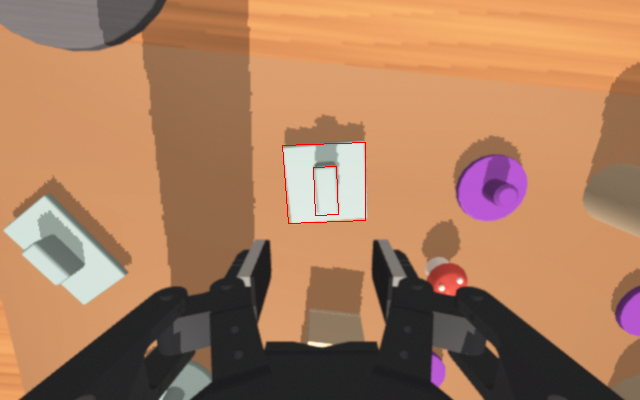

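The fit lies on the square lid and its bar at (326,183), and the fingers are clear of the toadstool at (447,278).

{"fn": "arm_command", "kwargs": {
  "series": [
    [[35,0,0.5,-0.04],[35,0,0,0],[35,0,0,0],[20,0,0,0],[8,0,0,0],[0,0,0,0]]
  ]
}}

```text
t: 10.35
tcp_pos: [0.6527, 0.1357, 0.0208]
tool_rot: [0.466, 0.532, -0.468, 0.53]
force: [0.5, 1.0, -0.2]
finger_gap: 0.599
```

{"fn": "arm_command", "kwargs": {
  "series": [
    [[0,0,0,0],[0,0,0,0],[0,0,0,0],[0,0,0,0],[0,0,0,0],[0,0,0,0],[0,0,0,0]]
  ],
  "jaw": 0
}}

```text
t: 11.05
tcp_pos: [0.6553, 0.1369, 0.0247]
tool_rot: [0.467, 0.531, -0.465, 0.533]
force: [-0.0, -1.1, 5.4]
finger_gap: 0.214
```

{"fn": "arm_command", "kwargs": {
  "series": [
    [[-10,0,0,0],[-30,0,0,0],[-40,0,0,0],[-45,0,0,0],[-15,0,0,0],[0,0,0,0]]
  ]
}}

```text
t: 11.65
tcp_pos: [0.6555, 0.1372, 0.166]
tool_rot: [0.468, 0.53, -0.465, 0.533]
force: [0.2, 0.9, -0.6]
finger_gap: 0.215
```

Run:
```python
from h import *
plan(.50,-.20,.16,.137)
plan(.5513,-.4048,.16,.345)
```

```text
t 11.7 tcp [0.6555 0.1372 0.166 ] psi 0.131 q1 0.04 q6 1.48 F [ 0.2  0.9 -0.6] gap 0.22
turn first -0.006, then tool mm x 6.0 y -200.1 z 312.8 q6 end ~1.05
t 11.7 tcp [0.6555 0.1372 0.166 ] psi 0.131 q1 0.04 q6 1.48 F [ 0.2  0.9 -0.6] gap 0.22
turn first -0.214, then tool mm x 6.0 y -281.4 z 474.8 q6 end ~0.59
```

{"fn": "arm_command", "kwargs": {
  "series": [
    [[0,-12,18,0],[0,-21,33,0],[0,-21,33,0],[0,-21,33,0],[0,-21,33,0],[0,-21,33,0],[0,-21,33,0],[0,-21,33,0],[0,-21,33,0],[0,-20,31,0]]
  ]
}}

```text
t: 12.65
tcp_pos: [0.4939, -0.1998, 0.1604]
tool_rot: [0.466, 0.533, -0.467, 0.53]
force: [1.1, -0.3, -1.5]
finger_gap: 0.217
```

{"fn": "arm_command", "kwargs": {
  "series": [
    [[0,0,0,-0.11],[0,0,0,-0.1]]
  ]
}}

```text
t: 12.85
tcp_pos: [0.4941, -0.1998, 0.1603]
tool_rot: [0.408, 0.58, -0.408, 0.576]
force: [0.5, 0.9, -1.3]
finger_gap: 0.214
```

Run:
```python
from h import *
plan(.5513,-.4048,.16,.345)
```

```text
t 12.8 tcp [ 0.4941 -0.1998  0.1603] psi 0.342 q1 -0.59 q6 0.63 F [ 0.5  0.9 -1.3] gap 0.21
turn first -0.003, then tool mm x 0.3 y -15.5 z 212.3 q6 end ~0.59
```

{"fn": "arm_command", "kwargs": {
  "series": [
    [[0,-1,18,0],[0,-2.5,33,0],[0,-2.5,33,0],[0,-2.5,33,0],[0,-2.5,33,0],[0,-2.5,33,0],[0,-2,20,0],[0,0,9,0],[0,0,0,0],[0,0,0,0]]
  ]
}}

```text
t: 13.85
tcp_pos: [0.552, -0.4031, 0.1616]
tool_rot: [0.408, 0.579, -0.408, 0.576]
force: [-0.4, 0.6, -0.5]
finger_gap: 0.215
```

Run:
```python
from h import *
plan(.5513,-.4048,.095,.345)
wlook('w7',[('square',(.5513,-.4048,.345))])
```

```text
t 13.8 tcp [ 0.552  -0.4031  0.1616] psi 0.341 q1 -0.79 q6 0.44 F [-0.4  0.6 -0.5] gap 0.22
turn first -0.004, then tool mm x 66.6 y -1.3 z 1.3 q6 end ~0.59
```

View pics/w7.png

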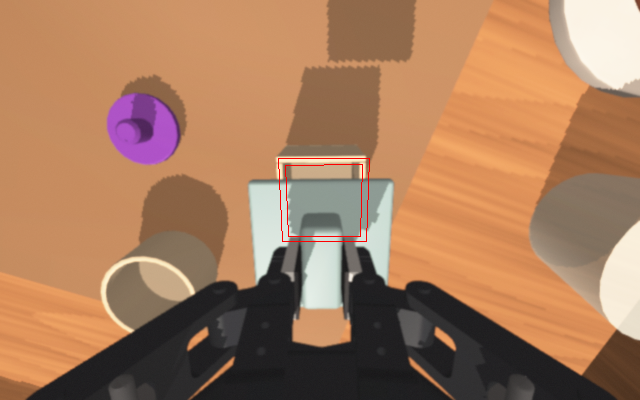

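The rim edge at y≈158 matches the overlay and is parallel to the lid. I'll lower.

{"fn": "arm_command", "kwargs": {
  "series": [
    [[15,-1.3,1.3,0],[18,0,0,0],[15,0,0,0],[10,0,0,0],[6,0,0,0],[0,0,0,0],[0,0,0,0]]
  ]
}}

```text
t: 14.6
tcp_pos: [0.5522, -0.4064, 0.0991]
tool_rot: [0.408, 0.577, -0.408, 0.578]
force: [-0.2, -0.1, -1.0]
finger_gap: 0.217
```

{"fn": "arm_command", "kwargs": {
  "series": [
    [[2.5,0,0,0],[2.5,0,0,0],[2.5,0,0,0],[2,0,0,0],[0,0,0,0],[0,0,0,0]]
  ]
}}

```text
t: 15.2
tcp_pos: [0.5519, -0.4061, 0.0892]
tool_rot: [0.408, 0.578, -0.408, 0.578]
force: [0.0, -0.8, -0.8]
finger_gap: 0.219
```

{"fn": "arm_command", "kwargs": {
  "series": [
    [[1.5,0,0,0],[1.5,0,0,0],[0,0,0,0],[0,0,0,0]]
  ]
}}

```text
t: 15.6
tcp_pos: [0.552, -0.4062, 0.0867]
tool_rot: [0.408, 0.577, -0.408, 0.578]
force: [-0.9, 0.0, 1.4]
finger_gap: 0.215
```

{"fn": "arm_command", "kwargs": {
  "series": [
    [[1,0,0,0],[1,0,0,0],[0,0,0,0],[0,0,0,0]]
  ]
}}

```text
t: 16.0
tcp_pos: [0.552, -0.4063, 0.0867]
tool_rot: [0.408, 0.577, -0.408, 0.578]
force: [-3.1, 1.1, 10.4]
finger_gap: 0.215
```

It seated at the expected height. I'll release and go to the large lid.

{"fn": "arm_command", "kwargs": {
  "series": [
    [[0,0,0,0],[0,0,0,0],[0,0,0,0],[-20,0,0,0],[-30,0,0,0],[-30,0,0,0],[-5,0,0,0],[0,0,0,0]]
  ],
  "jaw": 60
}}

```text
t: 16.8
tcp_pos: [0.5524, -0.4066, 0.1702]
tool_rot: [0.408, 0.577, -0.408, 0.578]
force: [-0.4, 0.7, -0.2]
finger_gap: 0.599
```

Run:
```python
from h import *
wlook('w8',[('square',(.5513,-.4048,.345))])
plan(.3806,.2908,.16,.34)
```

```text
t 16.9 tcp [ 0.5516 -0.4058  0.1687] psi 0.341 q1 -0.80 q6 0.43 F [-0.1 -0.1 -0.3] gap 0.60
turn first 0.001, then tool mm x 8.7 y 71.1 z -713.8 q6 end ~1.88
```

View pics/w8.png

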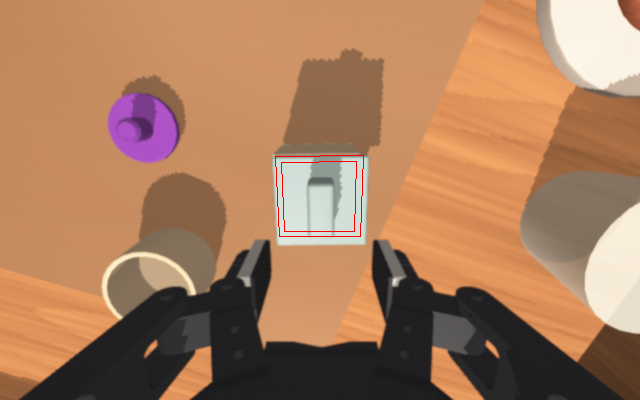

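The square lid is seated level and aligned at (320,200), offset by about 2–3 mm.

{"fn": "arm_command", "kwargs": {
  "series": [
    [[0,3,-30,0],[0,4,-41,0],[0,4,-41,0],[0,4,-41,0],[0,4,-41,0],[0,4,-41,0],[0,4,-41,0],[0,4,-41,0],[0,4,-41,0],[0,4,-41,0]]
  ]
}}

```text
t: 17.85
tcp_pos: [0.4534, -0.0153, 0.1678]
tool_rot: [0.408, 0.579, -0.409, 0.576]
force: [0.3, 0.5, -0.5]
finger_gap: 0.599
```

{"fn": "arm_command", "kwargs": {
  "series": [
    [[1,4,-41,0],[1,4,-41,0],[1,4,-41,0],[1,4,-41,0],[1,4,-41,0],[1,4,-41,0],[1,4,-41,0],[1,4,-28,0],[0,0,0,0]]
  ]
}}

```text
t: 18.75
tcp_pos: [0.3783, 0.2929, 0.1597]
tool_rot: [0.406, 0.579, -0.407, 0.578]
force: [0.2, -0.7, -0.3]
finger_gap: 0.6
```

Run:
```python
from h import *
p=refit('large',(.3806,.2908,0),'w9'); plan(p[0],p[1],.018,.341)
```

```text
large [0.3766 0.292  0.0205] 0.092 6945
t 18.8 tcp [0.3785 0.2913 0.1598] psi 0.344 q1 0.42 q6 1.65 F [-0.  -0.7  0.1] gap 0.60
turn first 0.003, then tool mm x 141.8 y -1.6 z -1.3 q6 end ~1.89
```

View pics/w9.png

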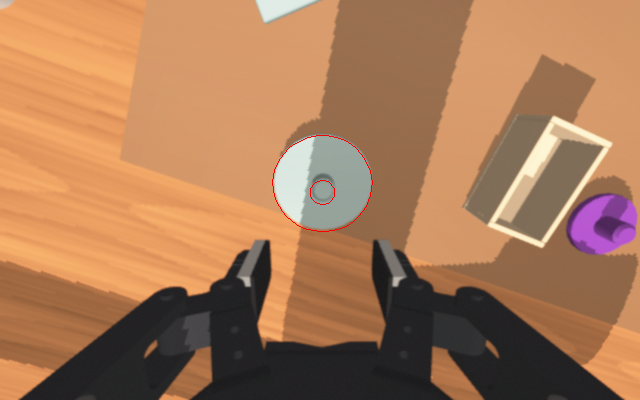

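The fit lies right on the large lid at (322,184).

{"fn": "arm_command", "kwargs": {
  "series": [
    [[35,-1.5,-1,0],[40,0,0,0],[35,0,0,0],[22,0,0,0],[8,0,0,0],[0,0,0,0]]
  ]
}}

```text
t: 19.4
tcp_pos: [0.3777, 0.2896, 0.0201]
tool_rot: [0.407, 0.578, -0.41, 0.577]
force: [0.4, -0.7, 0.8]
finger_gap: 0.601
```

{"fn": "arm_command", "kwargs": {
  "series": [
    [[0,0,0,0],[0,0,0,0],[0,0,0,0],[0,0,0,0],[0,0,0,0],[0,0,0,0],[0,0,0,0]]
  ],
  "jaw": 0,
  "force": 80
}}

```text
t: 20.1
tcp_pos: [0.3793, 0.2911, 0.0228]
tool_rot: [0.409, 0.577, -0.407, 0.578]
force: [-0.1, -2.0, 7.5]
finger_gap: 0.22
```

{"fn": "arm_command", "kwargs": {
  "series": [
    [[-10,0,0,0],[-30,0,0,0],[-40,0,0,0],[-45,0,0,0],[-15,0,0,0],[0,0,0,0]]
  ]
}}

```text
t: 20.7
tcp_pos: [0.3798, 0.2919, 0.1645]
tool_rot: [0.41, 0.576, -0.406, 0.579]
force: [0.1, 0.5, -2.2]
finger_gap: 0.222
```

Run:
```python
from h import *
plan(.4023,-.2852,.16,psi(status.sense()))
```

```text
t 20.7 tcp [0.3798 0.2919 0.1645] psi 0.341 q1 0.42 q6 1.65 F [ 0.1  0.5 -2.2] gap 0.22
turn first -0.000, then tool mm x 4.5 y -171.9 z 551.4 q6 end ~0.61
```

{"fn": "arm_command", "kwargs": {
  "series": [
    [[0,-3,20,0],[0,-5,39,0],[0,-5,39,0],[0,-5,39,0],[0,-5,39,0],[0,-5,39,0],[0,-5,39,0],[0,-5,39,0],[0,-5,39,0]]
  ]
}}

```text
t: 21.6
tcp_pos: [0.4477, -0.0374, 0.1602]
tool_rot: [0.408, 0.579, -0.408, 0.576]
force: [0.9, -0.2, -2.9]
finger_gap: 0.217
```

{"fn": "arm_command", "kwargs": {
  "series": [
    [[0,-19,33,0],[0,-19,33,0],[0,-19,33,0],[0,-19,33,0],[0,-19,33,0],[0,-19,33,0],[0,-10,14,0],[0,-5,7,0],[0,0,0,0]]
  ]
}}

```text
t: 22.5
tcp_pos: [0.3997, -0.2858, 0.1603]
tool_rot: [0.409, 0.578, -0.408, 0.576]
force: [-0.4, 0.3, -1.5]
finger_gap: 0.219
```

Run:
```python
from h import *
plan(.4023,-.2852,.085,.341)
wlook('w10',[('large',(.4023,-.2852,0))])
```

```text
t 22.5 tcp [ 0.3997 -0.2858  0.1603] psi 0.339 q1 -0.85 q6 0.38 F [-0.4  0.3 -1.5] gap 0.22
turn first -0.002, then tool mm x 75.3 y 2.6 z 0.3 q6 end ~0.61
```

View pics/w10.png

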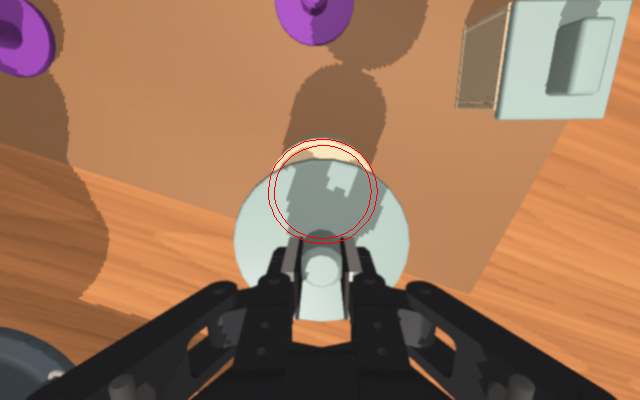

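The rim arc at (323,140) coincides with the overlay, so I'll lower.

{"fn": "arm_command", "kwargs": {
  "series": [
    [[12,2.5,0.3,0],[18,0,0,0],[18,0,0,0],[15,0,0,0],[8,0,0,0],[3,0,0,0],[0,0,0,0]]
  ]
}}

```text
t: 23.25
tcp_pos: [0.4031, -0.2846, 0.0869]
tool_rot: [0.408, 0.578, -0.408, 0.577]
force: [-0.9, 0.2, -0.8]
finger_gap: 0.223
```

{"fn": "arm_command", "kwargs": {
  "series": [
    [[2.5,0,0,0],[2.5,0,0,0],[2,0,0,0],[1.5,0,0,0],[0,0,0,0],[0,0,0,0]]
  ]
}}

```text
t: 23.85
tcp_pos: [0.4029, -0.2853, 0.0788]
tool_rot: [0.408, 0.578, -0.408, 0.578]
force: [0.0, 0.7, -1.6]
finger_gap: 0.22
```

{"fn": "arm_command", "kwargs": {
  "series": [
    [[1.5,0,0,0],[1.5,0,0,0],[1,0,0,0],[0,0,0,0],[0,0,0,0]]
  ]
}}

```text
t: 24.35
tcp_pos: [0.4029, -0.2853, 0.0748]
tool_rot: [0.408, 0.578, -0.408, 0.578]
force: [0.8, 0.3, 0.2]
finger_gap: 0.221
```

{"fn": "arm_command", "kwargs": {
  "series": [
    [[1,0,0,0],[1,0,0,0],[0,0,0,0],[0,0,0,0]]
  ]
}}

```text
t: 24.75
tcp_pos: [0.4029, -0.2853, 0.0747]
tool_rot: [0.408, 0.577, -0.408, 0.578]
force: [-2.7, 2.3, 16.6]
finger_gap: 0.218
```

{"fn": "arm_command", "kwargs": {
  "series": [
    [[0,0,0,0],[0,0,0,0],[0,0,0,0],[-20,0,0,0],[-30,0,0,0],[-35,0,0,-0.12],[-10,0,0,-0.12],[0,0,0,-0.12]]
  ],
  "jaw": 60
}}

```text
t: 25.55
tcp_pos: [0.404, -0.2863, 0.1697]
tool_rot: [0.296, 0.641, -0.297, 0.643]
force: [-0.5, 1.2, -0.0]
finger_gap: 0.597
```

Run:
```python
from h import *
wlook('w11',[('large',(.4023,-.2852,0))])
plan(.5587,.3967,.16,.70)
```

```text
t 25.6 tcp [ 0.4034 -0.2857  0.1688] psi 0.709 q1 -0.84 q6 0.02 F [ 0.5 -0.3  0.3] gap 0.60
turn first 0.009, then tool mm x 8.8 y 558.4 z -421.9 q6 end ~1.49
```

{"fn": "arm_command", "kwargs": {
  "series": [
    [[0,20,-15,0.01],[0,32.5,-24.5,0],[0,32.5,-24.5,0],[0,32.5,-24.5,0],[0,32.5,-24.5,0],[0,32.5,-24.5,0],[0,32.5,-24.5,0],[0,32.5,-24.5,0],[0,32.5,-24.5,0],[0,32.5,-24.5,0]]
  ]
}}

```text
t: 26.6
tcp_pos: [0.4934, 0.0972, 0.1672]
tool_rot: [0.302, 0.64, -0.302, 0.639]
force: [0.7, -0.1, 0.4]
finger_gap: 0.596
```

{"fn": "arm_command", "kwargs": {
  "series": [
    [[1,32.5,-24.5,0],[1,32.5,-24.5,0],[1,32.5,-24.5,0],[1,32.5,-24.5,0],[1,32.5,-24.5,0],[1,32.5,-24.5,0],[1,32.5,-24.5,0],[1,18,-15,0],[0,0,0,0]]
  ]
}}

```text
t: 27.5
tcp_pos: [0.5636, 0.3988, 0.1583]
tool_rot: [0.301, 0.64, -0.3, 0.64]
force: [-0.1, -0.2, 0.4]
finger_gap: 0.597
```

Run:
```python
from h import *
p=refit('oblong',(.5587,.3967,.7),'w12'); plan(p[0],p[1],.018,p[2])
a=cv2.imread('pics/w11.png');b=cv2.imread('pics/w12.png'); cv2.imwrite('pics/w12b.png',np.hstack([a[80:400,120:520],b[80:400,120:520]]))
```

```text
oblong [0.5527 0.3967 3.8586] 0.082 6646
t 27.6 tcp [0.5631 0.3966 0.1583] psi 0.692 q1 0.45 q6 1.33 F [ 0.8 -0.4 -0.2] gap 0.60
turn first -0.025, then tool mm x 140.3 y -7.8 z -6.8 q6 end ~1.48
```

View pics/w12b.png

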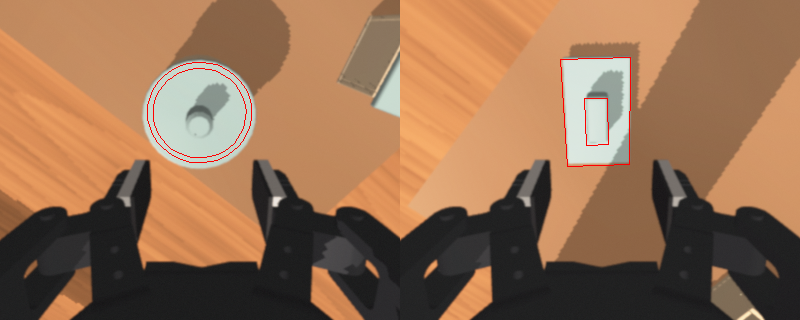

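The left half shows the large lid seated and centred, and the right half shows a good fit on the oblong lid and its bar. I'll grip it.

{"fn": "arm_command", "kwargs": {
  "series": [
    [[30,0,0,-0.025],[35,-8,-7,0],[35,0,0,0],[28,0,0,0],[10,0,0,0],[1,0,0,0],[0,0,0,0]]
  ]
}}

```text
t: 28.25
tcp_pos: [0.5541, 0.3953, 0.0217]
tool_rot: [0.294, 0.643, -0.293, 0.644]
force: [-0.8, 0.8, 0.1]
finger_gap: 0.604
```

{"fn": "arm_command", "kwargs": {
  "series": [
    [[0,0,0,0],[0,0,0,0],[0,0,0,0],[0,0,0,0],[0,0,0,0],[0,0,0,0],[0,0,0,0]]
  ],
  "jaw": 0
}}

```text
t: 28.95
tcp_pos: [0.5546, 0.3963, 0.0229]
tool_rot: [0.294, 0.643, -0.292, 0.644]
force: [-0.0, 0.2, 5.6]
finger_gap: 0.211
```

{"fn": "arm_command", "kwargs": {
  "series": [
    [[-10,0,0,0],[-30,0,0,0],[-40,0,0,0],[-45,0,0,0],[-15,0,0,0],[0,0,0,0]]
  ]
}}

```text
t: 29.55
tcp_pos: [0.5548, 0.3965, 0.1643]
tool_rot: [0.295, 0.642, -0.291, 0.645]
force: [0.1, 0.2, -0.1]
finger_gap: 0.21
```

Run:
```python
from h import *
plan(.4496,.1113,.16,-.012)
```

```text
t 29.6 tcp [0.5548 0.3965 0.1643] psi 0.716 q1 0.46 q6 1.31 F [ 0.1  0.2 -0.1] gap 0.21
turn first 0.728, then tool mm x 4.3 y -101.8 z 286.5 q6 end ~1.83
```

{"fn": "arm_command", "kwargs": {
  "series": [
    [[0,0,0,0.12],[0,0,0,0.122],[0,0,0,0.122],[0,0,0,0.122],[0,0,0,0.122],[0,0,0,0.12]]
  ]
}}

```text
t: 30.15
tcp_pos: [0.5514, 0.3946, 0.1574]
tool_rot: [-0.502, -0.496, 0.506, -0.495]
force: [0.3, 0.9, -0.5]
finger_gap: 0.212
```

{"fn": "arm_command", "kwargs": {
  "series": [
    [[0,-7,20,0],[0,-13,36,0],[0,-13,36,0],[0,-13,36,0],[0,-13,36,0],[0,-13,36,0],[0,-13,36,0],[0,-12,34,0],[0,-5,16.5,0],[0,0,0,0]]
  ]
}}

```text
t: 31.15
tcp_pos: [0.4449, 0.1086, 0.159]
tool_rot: [-0.502, -0.498, 0.506, -0.495]
force: [0.3, 0.8, -1.1]
finger_gap: 0.215
```

Run:
```python
from h import *
plan(.4496,.1113,.078,-.012)
wlook('w13',[('oblong',(.4496,.1113,-.012))])
```

```text
t 31.1 tcp [0.4449 0.1086 0.159 ] psi -0.016 q1 -0.01 q6 1.58 F [ 0.3  0.8 -1.1] gap 0.22
turn first -0.004, then tool mm x 81.0 y 4.7 z -2.7 q6 end ~1.83
```

View pics/w13.png

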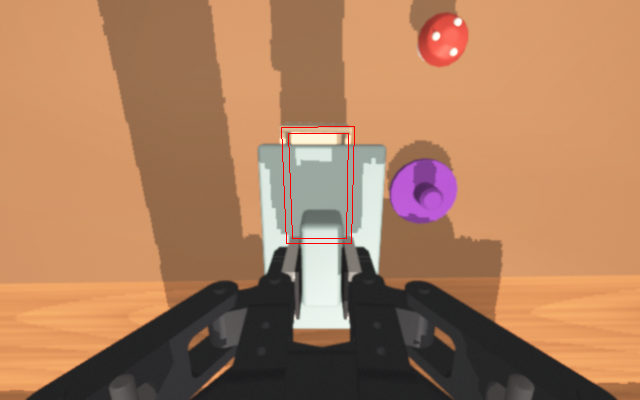

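The visible rim's top edge (y≈128) and sides (x≈281 and 354) match the overlay, so I'll lower.

{"fn": "arm_command", "kwargs": {
  "series": [
    [[12,4.5,-2.5,0],[20,0,0,0],[20,0,0,0],[15,0,0,0],[8,0,0,0],[4,0,0,0],[0,0,0,0],[0,0,0,0]]
  ]
}}

```text
t: 32.0
tcp_pos: [0.4527, 0.1131, 0.082]
tool_rot: [0.503, 0.497, -0.503, 0.497]
force: [-0.1, -0.5, -0.6]
finger_gap: 0.212
```

{"fn": "arm_command", "kwargs": {
  "series": [
    [[2.5,0,0,0],[2.5,0,0,0],[2,0,0,0],[2,0,0,0],[0,0,0,0],[0,0,0,0]]
  ]
}}

```text
t: 32.6
tcp_pos: [0.4523, 0.1128, 0.0728]
tool_rot: [-0.503, -0.497, 0.503, -0.497]
force: [0.1, 0.4, -1.3]
finger_gap: 0.212
```

{"fn": "arm_command", "kwargs": {
  "series": [
    [[0,-2.5,1.5,0],[1.5,0,0,0],[1.5,0,0,0],[1.5,0,0,0],[0,0,0,0],[0,0,0,0]]
  ]
}}

```text
t: 33.2
tcp_pos: [0.4498, 0.1114, 0.0682]
tool_rot: [-0.503, -0.497, 0.503, -0.497]
force: [-0.3, 0.4, -0.8]
finger_gap: 0.207
```

{"fn": "arm_command", "kwargs": {
  "series": [
    [[1,0,0,0],[1,0,0,0],[0.7,0,0,0],[0,0,0,0],[0,0,0,0]]
  ]
}}

```text
t: 33.7
tcp_pos: [0.4499, 0.1114, 0.0668]
tool_rot: [0.503, 0.497, -0.503, 0.497]
force: [-2.2, -0.1, 11.1]
finger_gap: 0.213
```

Contact came at the seating height (0.067). I'll release, rise and run the final check.

{"fn": "arm_command", "kwargs": {
  "series": [
    [[0,0,0,0],[0,0,0,0],[0,0,0,0],[-20,0,0,0],[-30,0,0,0],[-35,0,0,0],[-15,0,0,0],[0,0,0,0]]
  ],
  "jaw": 60
}}

```text
t: 34.5
tcp_pos: [0.4514, 0.1114, 0.1675]
tool_rot: [0.504, 0.496, -0.502, 0.498]
force: [0.2, 0.1, 0.6]
finger_gap: 0.594
```

Run:
```python
from h import *
st,im,cam=wlook('w14',[('oblong',(.4496,.1113,-.012))])
b=blob(lidmask(im),cam.proj([[.4496,.1113,.06]])[0]); print('wrist oblong lid',fit(cam,b,'oblong',(.4496,.1113,-.1),.044))
s=snapshot('scene'); c=Cam('scene'); o=s[:,:,::-1].copy()
m=lidmask(s)
for k,p,h in(('small',(.6663,-.1498,0),.067),('large',(.4023,-.2852,0),.052),('square',(.5513,-.4048,.345),.062),('oblong',(.4496,.1113,-.012),.044)):
    cv2.polylines(o,[c.proj(lift(LID[k][0],h+.008,p)).round().astype(np.int32)],1,(0,0,255),1)
a=cv2.imread('pics/w14.png')[80:320,200:440]; z=cv2.resize(o[110:300,150:410],None,fx=2,fy=2); 
v=np.zeros((380,780,3),np.uint8); v[:,:520]=z; v[:240,530:770]=a; cv2.imwrite('pics/fin.png',v)
```

```text
wrist oblong lid (array([ 0.45014334,  0.11359735, -0.04946446]), np.float64(0.394962486602358))
```

View pics/fin.png

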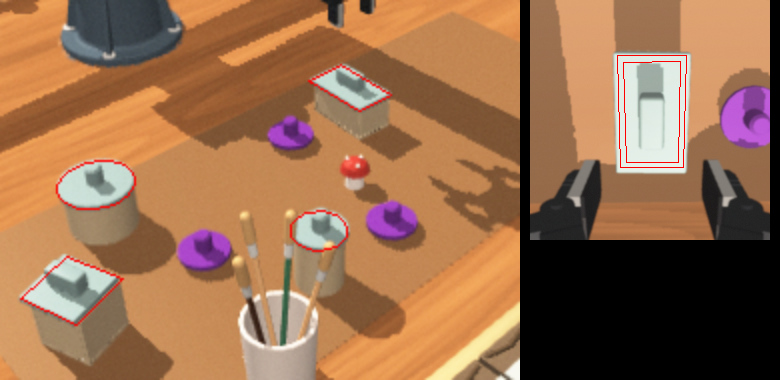

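All four lids match their seated model outlines, sit level and are aligned. The toadstool and pot are where they were, and the gripper is clear. I'll hand in.

```bash
python3 -c "
from station import ticket
print(ticket.sign_off())"
```

```text
the job is handed in; nothing more can be done
None
```

All four jars are closed with their own lids, and the job was handed in at about 35 s of the 125 s allowed. I took each lid by its knob and lowered it until contact, which came at the expected seated height every time, then released it. The purple look-alikes were left alone.

**Last checks:** In the scene view all four lids match the outlines I drew for fully seated, level lids. The wrist views show each lid centred to within about 3 mm, and the square and oblong lids are lined up with their jars. The toadstool and brush pot look undisturbed, and the gripper was clear at hand-in.

**Disagreements:**
- **Small jar:** the close-up view put it about 3 mm from my first measurement, so I corrected for that before lowering.
- **Oblong lid:** the final automatic outline fit was poor (40% mismatch, cause not checked). Even so, it placed the lid within 3 mm and 0.04 rad of the jar, which agrees with the picture.
- **Position readings:** the arm's reported position wandered by up to a few millimetres, so I relied on contact force for the seating height.

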